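# Fill the desk tray's row of canisters

### The arm

A 6-joint arm with a two-finger parallel gripper is mounted at the origin on the work surface. World frame = base frame: x ahead of the robot, y to its left, z up, the work surface at z = 0. Lengths are in m, angles in degrees, forces in N, time in s.
With the tool pointing down it reaches from about 0.275 to 0.975 m from the base axis. Payload 8.4 kg.
Tool frame: the origin (TCP) lies at the very end of the fingers, on their centre line; the grasp point (between the pads) lies 19 mm behind it; z points along the fingers, y is the direction in which the jaws open and shut (so a half turn about z gives the same grasp; the last joint's range is limited). The gripper opens to 92 mm and grips with 3 to 60 N. Pads are 20 mm wide; open, the fingers measure 128 mm over their backs; the gripper's body (75 mm by 189 mm) begins 69 mm behind the grasp point.
Start: joints at [-69.58, 20.225, 93.587, -0, 66.188, -0.138], TCP at [0.219, -0.585, 0.215] pointing down, gripper open.
Joint ranges: [-150.9, 150.9], [-52.94, 120.26], [3.33, 152.33], [-74.26, 254.26], [0, 154.13], [-172.89, 172.89]. Speed limits (degrees/s): [127.2, 127.2, 159.86, 180, 180, 180].

### API

Orientations are given as [roll, pitch, yaw] about the fixed x, y, z axes, in that order (R = Rz(yaw) Ry(pitch) Rx(roll)).
In Python, from cell import monitor, imaging, env gives the robot as it stands.
- The arm moves only by the tool send_rows, never from a script. Its argument "motion" is a list of rows, each an object with "jaw": the gripper's target within -1 to 1 (fully open at 1, half-way at 0, shut at -1); "linear": the shift along the tool's x, y, z each as a share of 0.02 m, from -1 to 1, a list of three; "yaw": the turn about the tool's z as a share of 8 degrees, from -1 to 1. A call has 1 to 5 rows; each row shifts and turns the commanded pose from where the row before left it, along the tool's axes as they then stand; what a row does not reach is not made up. A row lasts 1/8 s, in which the tool goes at most 62.5 mm and 10.7 degrees, less where a joint would pass 70% of its speed; a pose out of reach is approached as far as the arm can. A call with a number of a shift or a turn outside -1 to 1 is refused whole. A call with a gripper value outside its range is refused whole. The fingers move at their own pace and stop on an object; the grip force is fixed at half the most. Time passes only in rows, so rows that do not move let the fingers close. It gives the time, the measured TCP pose, the force and the opening at its end, in the units of the state.
- monitor.observe(): the state, without advancing time (a new reading comes with each control period).
- imaging.snapshot(name): name is "side" or "top" or "wrist"; returns a dict with "color" (480x640x3 uint8, red, green, blue), "intrinsics" (3x3 intrinsics, pixels), "k1" (the pictures are not rectified: a ray, as slopes to the right and down, at radius r is drawn at 1 + k1 r^2 times it, then the intrinsics apply), "extrinsics" (4x4, takes a point from world to camera coordinates); the wrist camera has in their place "tool_from_camera" (4x4, takes a point from camera to tool coordinates, whose origin is the TCP and whose axes are the flange's). Camera axes: x right, y down, z forward; pixel columns grow to the right and rows downward; lengths in m; the calibration is good to about 2 mm. A picture is of the moment at which its call begins: read the wrist's pose just before it. There is no depth.
- env.hand_in(): hands the job in, once; it reports no verdict.
Trained networks look in a picture, given as the dict that the camera call returned (one of the last four; its "shot" number tells which), for a name from the list of things; names that differ only in an ending like _2 or _b are one class to them, and where a whole thing is asked for, a point or a joint stands for the part that bears it (a point fixed in the world has none). Each returns a list of dicts, best first, with "conf" (0 to 1); they miss things now and then, are a little off and sometimes report something else, mostly with a low value. They report only what shows in the picture. A call takes as long as a camera call.
- imaging.spot_in(name, picture): "centre" ([x, y, z] in m, in world coordinates, good to about 4 mm: the middle of the surface that is visible of it).
- imaging.place_of(name, picture): "centre" ([x, y, z] in m, in world coordinates, good to about 4 mm: a listed point, or the origin of a listed thing).
The state is a dict: "t": time; "joint_positions": joint angles; "qvel": joint speeds; "effort": joint torques, N m; "position": TCP position; "orientation": TCP orientation; "force": force on the tool from outside, world axes, zero at the start; "moment": the same for the moment, N m; "gripper_width": finger opening in m.
Only numpy, scipy, OpenCV 4.12 (cv2) and the standard library are available. Lean on these libraries where they do the work, as an engineer would, in place of code of your own. Each camera call takes 0.05 s, during which the arm holds its last target. There are 200 camera calls.

### The job

The wooden desk tray has three compartments in a row, and a round metal canister already stands in one of its end compartments. Take the two matching canisters from the desk and stand them upright in the two empty compartments, one in each and flat on the tray's floor, so that the row is complete. Leave the canister that is already there in its place, and tip none of the three over.

Things in the scene. Friction and masses are not known exactly. Their poses are not given: they have to be found in the camera images.
- tray: The wooden desk tray, fixed to the desk, 276 x 96 mm and 12 mm high. Its origin is the centre of its underside, on the desk; x runs along the row of three compartments, z up. It may be turned any way. The compartments are 84 x 84 mm inside, centred at x = -90, 0 and +90 mm (y = 0). The floor is 6 mm thick; the 6 mm wide lips round and between the compartments stand only 6 mm above it.
- tin_a_mid (a point): A round, closed steel canister standing on its base, lid up: 50 mm in diameter, 56 mm tall, plain straight sides, about 90 g. This point is its centre, 28 mm above its underside; z points up. It starts on the desk, among other things: a square tin, a wider, flatter round tin and other desk items, which do not belong in the tray.
- tin_b_mid (a point): A round, closed steel canister standing on its base, lid up: 50 mm in diameter, 56 mm tall, plain straight sides, about 90 g. This point is its centre, 28 mm above its underside; z points up. The second of the two canisters that start on the desk, the same as the first.
- tin_c_mid (a point): A round, closed steel canister standing on its base, lid up: 50 mm in diameter, 56 mm tall, plain straight sides, about 90 g. This point is its centre, 28 mm above its underside; z points up. It already stands in the tray, in the end compartment at the tray's x = -90 mm, and stays there.

How it is judged:
By the outcome, as a careful person would: the job done as asked, in the order asked, and still so for the second after the job is handed in, with the robot touching nothing.
It also fails if it takes over 54 s, if anything falls off the work surface, if the arm or the gripper's body presses on something with over 40 N, if the wrist force passes 120 N, or if a joint passes its speed limit or range.

## Working session

There is one attempt and no reset: what is moved stays moved. The work goes in short steps, Python scripts to look and compute and a tool call to move; the robot and the scene stay as the last step left them, time stands still between calls to the robot, and variables do not carry over. Pictures are saved under pics/ and viewed, about 8 in all and at most 12, crops included, and the job is handed in when it is done.

Besides the shell and the picture viewer there is one more tool, called after "Request:" as name(argument=value, ...), one argument or row to a line, values as JSON. send_rows: Moves the arm, as the interface text tells. Shift numbers are shares of 0.02 m and turn numbers shares of 8 degrees, none past 1 either way. Its arguments: {"type":"object","properties":{"motion":{"type":"array","items":{"type":"object","properties":{"jaw":{"type":"number"},"linear":{"type":"array","items":{"type":"number"}},"yaw":{"type":"number"}}}}},"required":["motion"]}

```bash
mkdir -p pics; python3 - <<'E'
from cell import monitor, imaging, env
import cv2
s=monitor.observe();print(s['t'],s['position'],s['orientation'],s['gripper_width'],s['force'])
for n in('top','side'):
    p=imaging.snapshot(n);cv2.imwrite(f'pics/{n}0.png',p['color'][:,:,::-1])
    for o in('tin_a_mid','tray'):
        for d in imaging.place_of(o,p):print(n,o,d)
    print(p['intrinsics'].tolist(),p['k1'],p['extrinsics'].round(4).tolist())
E
```

```text
0.0 [ 0.21928692 -0.58473088  0.21387211] [-1.79919862e+02 -7.70011769e-04  2.05562770e+01] 0.09208474559060917 [-0.10462983 -0.28108844 -0.61162091]
top tin_a_mid {'centre': [0.4589, -0.1768, 0.0243], 'conf': 0.85}
top tray {'centre': [0.5763, 0.1942, 0.002], 'conf': 0.67}
[[598.7268897146083, 0.0, 331.08793947764264], [0.0, 598.7268897146083, 241.75019263001678], [0.0, 0.0, 1.0]] -0.07957418520101509 [[-0.0243, -0.9991, -0.0359, -0.0244], [-0.9884, 0.0294, -0.1489, 0.5467], [0.1498, 0.0318, -0.9882, 0.8619], [0.0, 0.0, 0.0, 1.0]]
side tin_a_mid {'centre': [0.4595, -0.1744, 0.0342], 'conf': 0.57}
side tray {'centre': [0.5747, 0.1855, 0.0015], 'conf': 0.72}
[[472.81051601304614, 0.0, 321.4566133585439], [0.0, 472.81051601304614, 239.8004799754724], [0.0, 0.0, 1.0]] -0.12023717089342414 [[0.9714, -0.2371, 0.0093, -0.5387], [-0.1181, -0.5172, -0.8476, 0.0954], [0.2058, 0.8223, -0.5305, 0.683], [0.0, 0.0, 0.0, 1.0]]
```

View pics/top0.png

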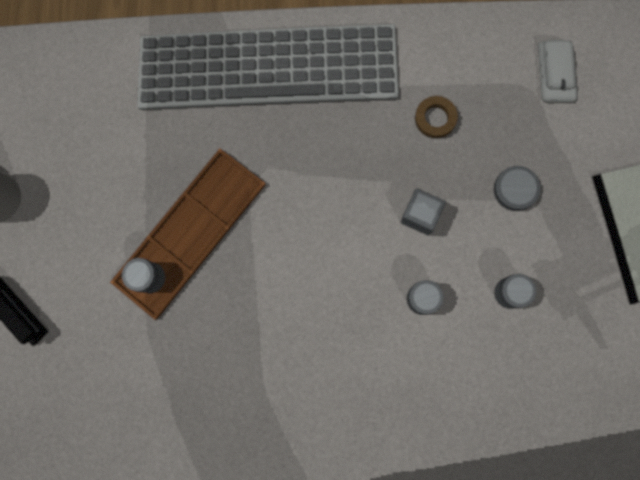

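View pics/side0.png

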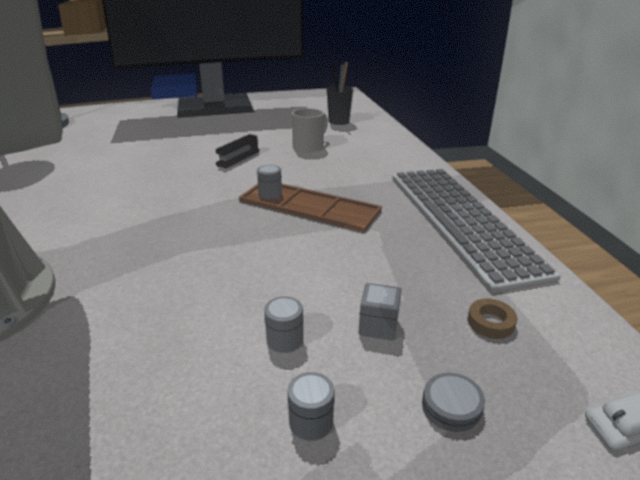

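The top view shows the two loose canisters at about (427,297) and (519,291). The tray's outer corners are at (222,150), (266,184), (157,318) and (113,281), and tin C is at (139,275). The square tin is at (424,211) and the flat tin at (518,188). In the side view the loose canisters' lids are at about (284,308) and (311,387).

```bash
cat > h.py <<'E'
import numpy as np, cv2
def ray(K,k1,uv):
    d=np.array([(uv[0]-K[0,2])/K[0,0],(uv[1]-K[1,2])/K[1,1]]);s=d.copy()
    for _ in range(20): s=d/(1+k1*(s@s))
    return np.array([s[0],s[1],1.])
def toplane(p,uv,z,T=None):
    """T world_from_camera (wrist) or None"""
    T=np.linalg.inv(p['extrinsics']) if T is None else T
    r=T[:3,:3]@ray(np.array(p['intrinsics']),p['k1'],uv);o=T[:3,3]
    return o+r*(z-o[2])/r[2]
E
python3 - <<'E'
from cell import monitor, imaging
from h import *
for n,pts in(('top',{'a':(427,296.5),'b':(519,290.5),'c':(139,274.5)}),('side',{'a':(284,308),'b':(311,387),'c':(269.5,172)})):
    p=imaging.snapshot(n)
    for k,v in pts.items():print(n,k,toplane(p,v,.056).round(4))
    g=cv2.cvtColor(p['color'],cv2.COLOR_RGB2GRAY)
    if n=='top':
        hsv=cv2.cvtColor(p['color'],cv2.COLOR_RGB2HSV)
        m=((hsv[...,1]>90)&(hsv[...,0]<25)).astype(np.uint8)*255
        m[:110]=0; m[:,300:]=0
        m=cv2.morphologyEx(m,cv2.MORPH_OPEN,np.ones((3,3)))
        q=cv2.boxPoints(cv2.minAreaRect(cv2.findNonZero(m)));print(q)
        w=np.array([toplane(p,x,.012)for x in q]);print(w.round(4),w.mean(0))
        for i in range(4):
            e=w[(i+1)%4]-w[i];print(np.linalg.norm(e),np.degrees(np.arctan2(e[1],e[0])))
        for x,y,r in cv2.HoughCircles(cv2.medianBlur(g,3),cv2.HOUGH_GRADIENT,1,30,param1=80,param2=18,minRadius=12,maxRadius=22)[0]:print(x,y,r,toplane(p,(x,y),.056).round(4))
E
```

```text
top a [ 0.4588 -0.1774  0.056 ]
top b [ 0.4635 -0.3121  0.056 ]
top c [0.5025 0.2495 0.056 ]
[[109.246284 282.6509  ]
 [219.19186  145.80373 ]
 [265.7114   183.17838 ]
 [155.76581  320.02557 ]]
[[0.4954 0.3136 0.012 ]
 [0.712  0.1385 0.012 ]
 [0.6473 0.0633 0.012 ]
 [0.4353 0.2373 0.012 ]] [0.57250519 0.18817014 0.012     ]
0.2786092464880418 -38.94650615576553
0.0992150857989062 -130.72657318648746
0.2742472838248863 140.61972962353556
0.09709954842959762 51.813470750088
518.5 186.5 17.4 [ 0.6188 -0.3224  0.056 ]
435.5 116.5 21.4 [ 0.7323 -0.204   0.056 ]
519.5 290.5 12.7 [ 0.4634 -0.3128  0.056 ]
137.5 273.5 12.5 [0.504  0.2519 0.056 ]
422.5 296.5 16.6 [ 0.4589 -0.1709  0.056 ]
168.5 274.5 13.6 [0.5013 0.2043 0.056 ]
427.5 214.5 20.3 [ 0.5802 -0.1839  0.056 ]
side a [ 0.4609 -0.1804  0.056 ]
side b [ 0.4662 -0.3133  0.056 ]
side c [0.5048 0.244  0.056 ]
```

Request:
send_rows(
  motion=[
    {"jaw": 1, "linear": [0.95, -0.5, 0.1], "yaw": 0},
    {"jaw": 1, "linear": [0.95, -0.5, 0.1], "yaw": 0},
    {"jaw": 1, "linear": [0.95, -0.5, 0.1], "yaw": 0},
    {"jaw": 1, "linear": [0.95, -0.5, 0.1], "yaw": 0},
    {"jaw": 1, "linear": [0.95, -0.5, 0.1], "yaw": 0},
  ],
)

```text
t: 1.02
position: [0.292, -0.5037, 0.2045]
orientation: [180.0, -0.0, 20.6]
force: [0.6, -0.3, 0.1]
gripper_width: 0.092
```

Request:
send_rows(
  motion=[
    {"jaw": 1, "linear": [0.95, -0.5, 0.1], "yaw": 0},
    {"jaw": 1, "linear": [0.95, -0.5, 0.1], "yaw": 0},
    {"jaw": 1, "linear": [0.95, -0.5, 0.1], "yaw": 0},
    {"jaw": 1, "linear": [0.95, -0.5, 0.1], "yaw": 0},
    {"jaw": 1, "linear": [0.95, -0.5, 0.1], "yaw": 0},
  ],
)

```text
t: 1.65
position: [0.3632, -0.4238, 0.1944]
orientation: [-180.0, 0.0, 20.6]
force: [-0.0, 0.1, 0.3]
gripper_width: 0.0918
```

Request:
send_rows(
  motion=[
    {"jaw": 1, "linear": [0.95, -0.5, 0.1], "yaw": 0},
    {"jaw": 1, "linear": [0.95, -0.5, 0.1], "yaw": 0},
    {"jaw": 1, "linear": [0.95, -0.5, 0.1], "yaw": 0},
    {"jaw": 1, "linear": [0.6, -0.3, 0.1], "yaw": 0},
    {"jaw": 1, "linear": [0, 0, 0], "yaw": 0},
  ],
)

```text
t: 2.28
position: [0.4147, -0.3662, 0.1864]
orientation: [-180.0, 0.0, 20.6]
force: [0.1, -0.2, 0.0]
gripper_width: 0.0916
```

```bash
cat >> h.py <<'E'
from scipy.spatial.transform import Rotation
def look(fn):
    from cell import monitor, imaging
    s=monitor.observe();p=imaging.snapshot('wrist')
    T=np.eye(4);T[:3,:3]=Rotation.from_euler('xyz',s['orientation'],degrees=True).as_matrix();T[:3,3]=s['position']
    T=T@np.array(p['tool_from_camera'])
    cv2.imwrite(f'pics/{fn}.png',p['color'][:,:,::-1])
    print(s['t'],s['position'].round(4),s['orientation'].round(2),'cam',T[:3,3].round(3))
    for d in imaging.place_of('tin_a_mid',p):print(d)
    return p,T,s
E
python3 - <<'E'
from h import *
look('w1')
E
```

```text
2.275 [ 0.4147 -0.3662  0.1864] [-1.7998e+02  1.0000e-02  2.0640e+01] cam [ 0.492 -0.336  0.357]
{'centre': [0.4576, -0.176, 0.0275], 'conf': 0.85}
```

View pics/w1.png

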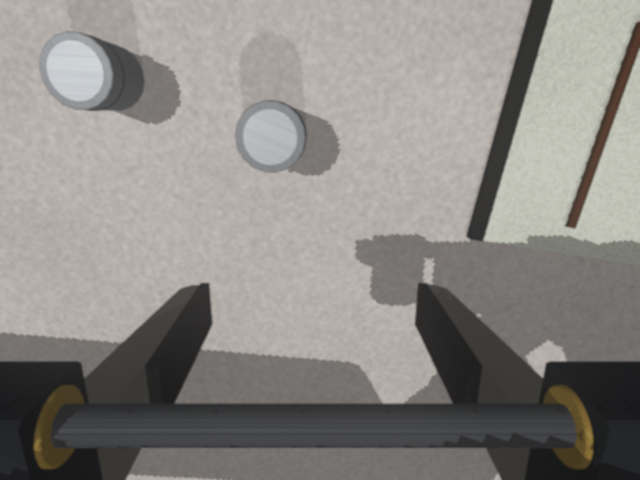

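The wrist view shows tin b's lid at about (271,136) and the other loose canister, tin a, at about (77,70).

```bash
cat >> h.py <<'E'
def rel(s,t):
    y=np.radians(s['orientation'][2]);d=np.array(t[:2])-s['position'][:2]
    return (np.array([d@[np.cos(y),np.sin(y)],d@[np.sin(y),-np.cos(y)]])/.02).round(2)
E
python3 - <<'E'
from h import *
p,T,s=look('w2')
for uv in((271,136),(77,70)):
    t=toplane(p,uv,.056,T);print(t.round(4),rel(s,t))
E
```

```text
2.375 [ 0.4141 -0.3671  0.1866] [1.7999e+02 1.0000e-02 2.0580e+01] cam [ 0.492 -0.336  0.357]
{'centre': [0.4589, -0.1775, 0.0254], 'conf': 0.97}
[ 0.4673 -0.3141  0.056 ] [ 3.42 -1.54]
[ 0.4623 -0.1781  0.056 ] [ 5.58 -8.  ]
```

Request:
send_rows(
  motion=[
    {"jaw": 1, "linear": [0.85, -0.4, 0.5], "yaw": 0},
    {"jaw": 1, "linear": [0.85, -0.4, 0.5], "yaw": 0},
    {"jaw": 1, "linear": [0.85, -0.4, 0.5], "yaw": 0},
    {"jaw": 1, "linear": [0.85, -0.4, 0.5], "yaw": 0},
    {"jaw": 1, "linear": [0, 0, 0.4], "yaw": 0},
  ],
)

```text
t: 3.1
position: [0.4676, -0.3117, 0.1376]
orientation: [-180.0, 0.0, 20.7]
force: [-0.7, 0.2, -0.5]
gripper_width: 0.092
```

Request:
send_rows(
  motion=[
    {"jaw": 1, "linear": [0, 0, 1], "yaw": 0},
    {"jaw": 1, "linear": [0, 0, 1], "yaw": 0},
    {"jaw": 1, "linear": [0, 0, 1], "yaw": 0},
    {"jaw": 1, "linear": [0, 0, 1], "yaw": 0},
    {"jaw": 1, "linear": [0, 0, 1], "yaw": 0},
  ],
)

```text
t: 3.72
position: [0.4664, -0.3134, 0.0377]
orientation: [180.0, 0.0, 20.6]
force: [0.1, -0.6, 0.6]
gripper_width: 0.0918
```

Request:
send_rows(
  motion=[
    {"jaw": 1, "linear": [0, 0, 0.9], "yaw": 0},
    {"jaw": 1, "linear": [0, 0, 0], "yaw": 0},
    {"jaw": -1, "linear": [0, 0, 0], "yaw": 0},
    {"jaw": -1, "linear": [0, 0, 0], "yaw": 0},
    {"jaw": -1, "linear": [0, 0, 0], "yaw": 0},
  ],
)

```text
t: 4.35
position: [0.467, -0.3133, 0.0212]
orientation: [179.9, -0.0, 20.6]
force: [-0.3, 0.6, -0.3]
gripper_width: 0.0637
```

Request:
send_rows(
  motion=[
    {"jaw": -1, "linear": [0, 0, 0], "yaw": 0},
    {"jaw": -1, "linear": [0, 0, 0], "yaw": 0},
    {"jaw": -1, "linear": [0, 0, 0], "yaw": 0},
  ],
)

```text
t: 4.72
position: [0.4668, -0.3132, 0.0209]
orientation: [180.0, -0.0, 20.6]
force: [-0.5, 0.6, 3.7]
gripper_width: 0.0494
```

Request:
send_rows(
  motion=[
    {"jaw": -1, "linear": [0, 0, -0.5], "yaw": 0},
    {"jaw": -1, "linear": [0, 0, -1], "yaw": 0},
    {"jaw": -1, "linear": [0, 0, -1], "yaw": 1},
    {"jaw": -1, "linear": [0, 0, -1], "yaw": 1},
    {"jaw": -1, "linear": [0, 0, -1], "yaw": 1},
  ],
)

```text
t: 5.35
position: [0.4665, -0.313, 0.1117]
orientation: [-180.0, -0.0, -3.7]
force: [-0.3, -0.1, 0.3]
gripper_width: 0.0497
```

Request:
send_rows(
  motion=[
    {"jaw": -1, "linear": [0, 0, -0.5], "yaw": 1},
    {"jaw": -1, "linear": [0, 0, 0], "yaw": 1},
    {"jaw": -1, "linear": [0, 0, 0], "yaw": 1},
    {"jaw": -1, "linear": [0, 0, 0], "yaw": 1},
    {"jaw": -1, "linear": [0, 0, 0], "yaw": 0.5},
  ],
)

```text
t: 5.98
position: [0.4665, -0.313, 0.121]
orientation: [-180.0, 0.0, -39.6]
force: [0.8, 0.2, 0.2]
gripper_width: 0.0493
```

```bash
python3 - <<'E'
from h import *
from cell import monitor
s=monitor.observe();print(s['position'],s['orientation'],s['gripper_width'],s['joint_positions'],rel(s,(.643,.131)))
E
```

```text
[ 0.46651724 -0.31298133  0.12099513] [-1.79998632e+02  3.38015005e-03 -3.96334590e+01] 0.0493375038347403 [-3.40112975e+01  2.08763303e+01  1.06157902e+02  2.12025748e-03
  5.29689971e+01  9.56208846e+01] [ -7.36 -22.73]
```

Request:
send_rows(
  motion=[
    {"jaw": -1, "linear": [-0.3, -1, 0], "yaw": 0},
    {"jaw": -1, "linear": [-0.3, -1, 0], "yaw": 0},
    {"jaw": -1, "linear": [-0.3, -1, 0], "yaw": 0},
    {"jaw": -1, "linear": [-0.3, -1, 0], "yaw": 0},
    {"jaw": -1, "linear": [-0.3, -1, 0], "yaw": 0},
  ],
)

```text
t: 6.6
position: [0.5076, -0.2149, 0.1206]
orientation: [-180.0, 0.0, -39.4]
force: [-0.0, 1.2, -0.0]
gripper_width: 0.0492
```

Request:
send_rows(
  motion=[
    {"jaw": -1, "linear": [-0.3, -1, 0], "yaw": 0},
    {"jaw": -1, "linear": [-0.3, -1, 0], "yaw": 0},
    {"jaw": -1, "linear": [-0.3, -1, 0], "yaw": 0},
    {"jaw": -1, "linear": [-0.3, -1, 0], "yaw": 0},
    {"jaw": -1, "linear": [-0.3, -1, 0], "yaw": 0},
  ],
)

```text
t: 7.22
position: [0.5479, -0.1188, 0.1206]
orientation: [-180.0, -0.0, -39.4]
force: [0.1, 0.0, -1.1]
gripper_width: 0.0494
```

Request:
send_rows(
  motion=[
    {"jaw": -1, "linear": [-0.3, -1, 0], "yaw": 0},
    {"jaw": -1, "linear": [-0.3, -1, 0], "yaw": 0},
    {"jaw": -1, "linear": [-0.3, -1, 0], "yaw": 0},
    {"jaw": -1, "linear": [-0.3, -1, 0], "yaw": 0},
    {"jaw": -1, "linear": [-0.3, -1, 0], "yaw": 0},
  ],
)

```text
t: 7.85
position: [0.5883, -0.023, 0.1206]
orientation: [180.0, 0.0, -39.4]
force: [-0.4, 0.3, -1.1]
gripper_width: 0.0493
```

Request:
send_rows(
  motion=[
    {"jaw": -1, "linear": [-0.3, -1, 0], "yaw": 0},
    {"jaw": -1, "linear": [-0.3, -1, 0], "yaw": 0},
    {"jaw": -1, "linear": [-0.3, -1, 0], "yaw": 0},
    {"jaw": -1, "linear": [-0.3, -0.8, 0], "yaw": 0},
    {"jaw": -1, "linear": [-0.3, -0.5, 0], "yaw": 0},
  ],
)

```text
t: 8.48
position: [0.6195, 0.0623, 0.1205]
orientation: [180.0, 0.0, -39.4]
force: [-0.4, 0.5, -0.6]
gripper_width: 0.0496
```

Request:
send_rows(
  motion=[
    {"jaw": -1, "linear": [-0.3, -0.8, 0], "yaw": 0},
    {"jaw": -1, "linear": [-0.3, -0.8, 0], "yaw": 0},
    {"jaw": -1, "linear": [-0.3, -0.8, 0], "yaw": 0},
    {"jaw": -1, "linear": [-0.3, -0.8, 0], "yaw": 0},
    {"jaw": -1, "linear": [0, 0, 0], "yaw": 0},
  ],
)

```text
t: 9.1
position: [0.6417, 0.1272, 0.1205]
orientation: [-180.0, -0.0, -39.4]
force: [-1.4, 0.1, -0.7]
gripper_width: 0.0495
```

```bash
python3 - <<'E'
from h import *
p,T,s=look('w3');print(s['gripper_width'],rel(s,(.643,.131)))
E
```

```text
9.1 [0.6417 0.1272 0.1205] [-1.7998e+02 -1.0000e-02 -3.9370e+01] cam [0.706 0.077 0.291]
{'centre': [0.5053, 0.2474, 0.0322], 'conf': 0.33}
0.04945186904653576 [-0.07 -0.19]
```

View pics/w3.png

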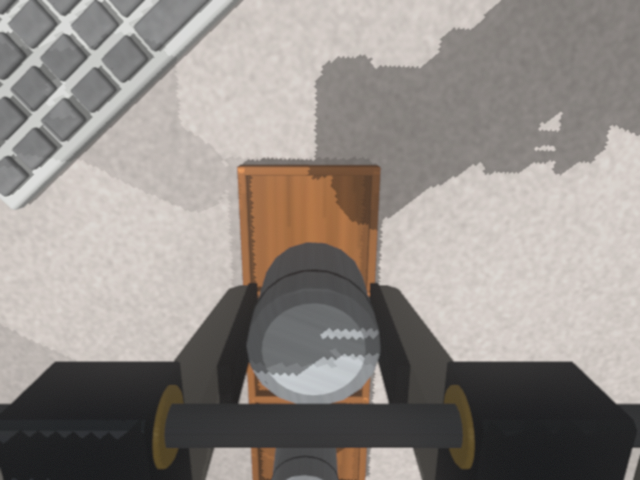

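The tray lines up with the hand. Its end edge has corners at about (238,166) and (380,166), and the canister is held upright.

```bash
python3 - <<'E'
from h import *
from cell import monitor,imaging
p,T,s=look('w4')
a,b=[toplane(p,u,.012,T) for u in((238.5,166),(380,166))]
print(a,b,np.linalg.norm(a-b));d=(b-a)/np.linalg.norm(b-a)
n=np.array([d[1],-d[0],0]);n*=np.sign(n@[-.77,.63,0])
m=(a+b)/2;print('ang',np.degrees(np.arctan2(n[1],n[0])))
n2=np.array([-.774,.633,0])
for k in(.048,.138,.228):print(k,m+n*k,m+n2*k,rel(s,m+n2*k))
E
```

```text
9.2 [0.6411 0.1259 0.1204] [ 1.7997e+02  1.0000e-02 -3.9410e+01] cam [0.706 0.076 0.291]
{'centre': [0.5048, 0.2467, 0.0354], 'conf': 0.23}
[0.71124354 0.13551819 0.012     ] [0.65157514 0.06293972 0.012     ] 0.09395717675991999
ang 140.57560511360248
0.048 [0.6443311  0.12971181 0.012     ] [0.64425734 0.12961296 0.012     ] [ 0.   -0.24]
0.138 [0.57480941 0.18686716 0.012     ] [0.57459734 0.18658296 0.012     ] [-4.5  -0.23]
0.228 [0.50528772 0.24402252 0.012     ] [0.50493734 0.24355296 0.012     ] [-9.   -0.22]
```

Request:
send_rows(
  motion=[
    {"jaw": -1, "linear": [0, -0.2, 0.8], "yaw": 0},
    {"jaw": -1, "linear": [0, 0, 1], "yaw": 0},
    {"jaw": -1, "linear": [0, 0, 1], "yaw": 0},
    {"jaw": -1, "linear": [0, 0, 0.8], "yaw": 0},
    {"jaw": -1, "linear": [0, 0, 0.6], "yaw": 0},
  ],
)

```text
t: 9.93
position: [0.6434, 0.1289, 0.0349]
orientation: [179.9, 0.1, -39.4]
force: [0.5, -0.4, -0.1]
gripper_width: 0.0496
```

Request:
send_rows(
  motion=[
    {"jaw": -1, "linear": [0, 0, 0.3], "yaw": 0},
    {"jaw": -1, "linear": [0, 0, 0.15], "yaw": 0},
    {"jaw": -1, "linear": [0, 0, 0], "yaw": 0},
  ],
)

```text
t: 10.3
position: [0.6441, 0.1291, 0.0278]
orientation: [-180.0, -0.0, -39.4]
force: [0.1, 0.4, -0.1]
gripper_width: 0.0495
```

Request:
send_rows(
  motion=[
    {"jaw": -1, "linear": [0, 0, 0.05], "yaw": 0},
    {"jaw": -1, "linear": [0, 0, 0], "yaw": 0},
  ],
)

```text
t: 10.55
position: [0.6441, 0.1291, 0.0269]
orientation: [-180.0, -0.0, -39.4]
force: [-0.6, -0.0, -0.8]
gripper_width: 0.0497
```

Request:
send_rows(
  motion=[
    {"jaw": 0.4, "linear": [0, 0, 0], "yaw": 0},
    {"jaw": 0.8, "linear": [0, 0, 0], "yaw": 0},
    {"jaw": 0.8, "linear": [0, 0, 0], "yaw": 0},
    {"jaw": 0.8, "linear": [0, 0, 0], "yaw": 0},
    {"jaw": 0.8, "linear": [0, 0, 0], "yaw": 0},
  ],
)

```text
t: 11.18
position: [0.6439, 0.129, 0.0266]
orientation: [-180.0, -0.0, -39.4]
force: [-0.5, 0.0, 0.3]
gripper_width: 0.0827
```

Request:
send_rows(
  motion=[
    {"jaw": 1, "linear": [0, 0, -0.3], "yaw": 0},
    {"jaw": 1, "linear": [0, 0, -1], "yaw": 0},
    {"jaw": 1, "linear": [0, 0, -1], "yaw": 0},
    {"jaw": 1, "linear": [0, 0, -1], "yaw": 0},
    {"jaw": 1, "linear": [0, 0, -1], "yaw": 0},
  ],
)

```text
t: 11.8
position: [0.6442, 0.1291, 0.1146]
orientation: [-179.9, -0.0, -39.4]
force: [0.4, -0.5, -0.7]
gripper_width: 0.092
```

```bash
python3 - <<'E'
from h import *
p,T,s=look('w5');print(s['gripper_width'],rel(s,(.4605,-.178)),s['force'])
E
```

```text
11.8 [0.6442 0.1291 0.1146] [-1.7995e+02 -4.0000e-02 -3.9440e+01] cam [0.708 0.079 0.285]
0.09197626211389429 [ 2.66 17.69] [ 0.36082957 -0.53646352 -0.69979815]
```

View pics/w5.png

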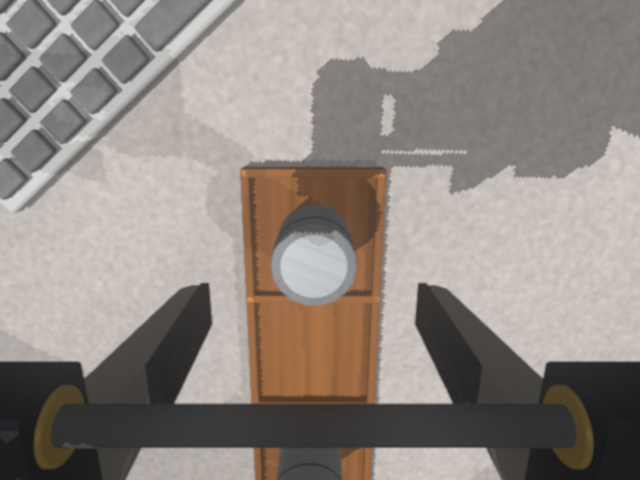

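The first canister stands in the far end compartment: lid at (314,262), clear of the lips. The middle compartment is free.

Request:
send_rows(
  motion=[
    {"jaw": 1, "linear": [0.15, 1, 0], "yaw": 0},
    {"jaw": 1, "linear": [0.15, 1, 0], "yaw": 0},
    {"jaw": 1, "linear": [0.15, 1, 0], "yaw": 0},
    {"jaw": 1, "linear": [0.15, 1, 0], "yaw": 0},
    {"jaw": 1, "linear": [0.15, 1, 0], "yaw": 0},
  ],
)

```text
t: 12.52
position: [0.5911, 0.0408, 0.1125]
orientation: [180.0, 0.0, -39.5]
force: [1.3, -0.3, 0.2]
gripper_width: 0.0918
```

Request:
send_rows(
  motion=[
    {"jaw": 1, "linear": [0.15, 1, 0], "yaw": 0},
    {"jaw": 1, "linear": [0.15, 1, 0], "yaw": 0},
    {"jaw": 1, "linear": [0.15, 1, 0], "yaw": 0},
    {"jaw": 1, "linear": [0.15, 1, 0], "yaw": 0},
    {"jaw": 1, "linear": [0.15, 1, 0], "yaw": 0},
  ],
)

```text
t: 13.15
position: [0.5393, -0.0456, 0.1126]
orientation: [-180.0, -0.0, -39.4]
force: [-0.1, -0.4, 0.4]
gripper_width: 0.092
```

Request:
send_rows(
  motion=[
    {"jaw": 1, "linear": [0.15, 1, 0], "yaw": 0},
    {"jaw": 1, "linear": [0.15, 1, 0], "yaw": 0},
    {"jaw": 1, "linear": [0.15, 1, 0], "yaw": 0},
    {"jaw": 1, "linear": [0.15, 1, 0], "yaw": 0},
    {"jaw": 1, "linear": [0.15, 1, 0], "yaw": 0},
  ],
)

```text
t: 13.78
position: [0.4873, -0.1324, 0.1126]
orientation: [-180.0, -0.0, -39.4]
force: [0.0, 0.2, -0.2]
gripper_width: 0.0921
```

Request:
send_rows(
  motion=[
    {"jaw": 1, "linear": [0.15, 1, 0], "yaw": 0},
    {"jaw": 1, "linear": [0.15, 0.8, 0], "yaw": 0},
    {"jaw": 1, "linear": [0.1, 0.5, 0], "yaw": 0},
    {"jaw": 1, "linear": [0, 0, 0], "yaw": 0},
  ],
)

```text
t: 14.28
position: [0.4648, -0.1724, 0.1126]
orientation: [-180.0, -0.0, -39.5]
force: [0.3, 0.0, 1.1]
gripper_width: 0.0919
```

```bash
python3 - <<'E'
from h import *
from cell import imaging
p,T,s=look('w6');print(rel(s,(.4605,-.178)))
q=imaging.snapshot('top')
for d in imaging.place_of('tin_a_mid',q):print('top',d)
E
```

```text
14.275 [ 0.4648 -0.1724  0.1126] [-180.    -0.   -39.5] cam [ 0.529 -0.222  0.283]
{'centre': [0.4545, -0.1776, 0.0253], 'conf': 0.9}
[0.01 0.35]
top {'centre': [0.461, -0.177, 0.0253], 'conf': 0.37}
```

View pics/w6.png

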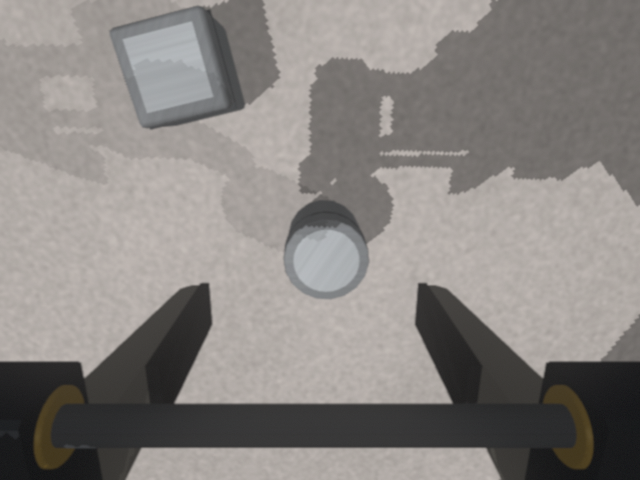

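The canister to take is centred ahead, lid at (326,257), about 7 mm off the jaw centre line. The square tin at (175,68) is clear of the fingers.

Request:
send_rows(
  motion=[
    {"jaw": 1, "linear": [0.05, 0.35, 0.6], "yaw": 0},
    {"jaw": 1, "linear": [0, 0, 1], "yaw": 0},
    {"jaw": 1, "linear": [0, 0, 1], "yaw": 0},
    {"jaw": 1, "linear": [0, 0, 1], "yaw": 0},
    {"jaw": 1, "linear": [0, 0, 1], "yaw": 0},
  ],
)

```text
t: 15.1
position: [0.4609, -0.1778, 0.0192]
orientation: [180.0, 0.0, -39.4]
force: [0.1, -0.0, 0.6]
gripper_width: 0.092
```

Request:
send_rows(
  motion=[
    {"jaw": 1, "linear": [0, 0, 0], "yaw": 0},
    {"jaw": -1, "linear": [0, 0, 0], "yaw": 0},
    {"jaw": -1, "linear": [0, 0, 0], "yaw": 0},
    {"jaw": -1, "linear": [0, 0, 0], "yaw": 0},
    {"jaw": -1, "linear": [0, 0, 0], "yaw": 0},
  ],
)

```text
t: 15.72
position: [0.4616, -0.178, 0.021]
orientation: [-180.0, -0.0, -39.4]
force: [-1.0, -0.3, -0.1]
gripper_width: 0.0543
```

Request:
send_rows(
  motion=[
    {"jaw": -1, "linear": [0, 0, 0], "yaw": 0},
    {"jaw": -1, "linear": [0, 0, 0], "yaw": 0},
    {"jaw": -1, "linear": [0, 0, 0], "yaw": 0},
  ],
)

```text
t: 16.1
position: [0.4615, -0.178, 0.0209]
orientation: [-180.0, -0.0, -39.4]
force: [-0.6, 0.5, 5.6]
gripper_width: 0.0494
```

Request:
send_rows(
  motion=[
    {"jaw": -1, "linear": [0, 0, -0.5], "yaw": 0},
    {"jaw": -1, "linear": [0, 0, -1], "yaw": 0},
    {"jaw": -1, "linear": [0, 0, -1], "yaw": 0},
    {"jaw": -1, "linear": [0, 0, -1], "yaw": 0},
    {"jaw": -1, "linear": [0, 0, -1], "yaw": 0},
  ],
)

```text
t: 16.73
position: [0.4611, -0.1778, 0.1116]
orientation: [-180.0, -0.0, -39.4]
force: [-0.9, 0.5, -0.4]
gripper_width: 0.0497
```

Request:
send_rows(
  motion=[
    {"jaw": -1, "linear": [0, 0, -1], "yaw": 0},
    {"jaw": -1, "linear": [0, 0, 0], "yaw": 0},
  ],
)

```text
t: 16.98
position: [0.4623, -0.1782, 0.132]
orientation: [-179.9, -0.2, -39.4]
force: [0.1, -0.1, -1.6]
gripper_width: 0.0496
```

```bash
python3 - <<'E'
from h import *
from cell import monitor
s=monitor.observe();print(s['position'],s['orientation'],s['gripper_width'],rel(s,(.5745,.1867)))
E
```

```text
[ 0.4622572  -0.17824894  0.13204184] [-1.79944513e+02 -1.63521679e-01 -3.94406140e+01] 0.049601447666705246 [ -7.26 -17.66]
```

Request:
send_rows(
  motion=[
    {"jaw": -1, "linear": [-0.4, -1, 0], "yaw": 0},
    {"jaw": -1, "linear": [-0.4, -1, 0], "yaw": 0},
    {"jaw": -1, "linear": [-0.4, -1, 0], "yaw": 0},
    {"jaw": -1, "linear": [-0.4, -1, 0], "yaw": 0},
    {"jaw": -1, "linear": [-0.4, -1, 0], "yaw": 0},
  ],
)

```text
t: 17.6
position: [0.4935, -0.0745, 0.1297]
orientation: [180.0, 0.1, -39.4]
force: [0.5, 0.9, -1.1]
gripper_width: 0.0492
```

Request:
send_rows(
  motion=[
    {"jaw": -1, "linear": [-0.4, -1, 0], "yaw": 0},
    {"jaw": -1, "linear": [-0.4, -1, 0], "yaw": 0},
    {"jaw": -1, "linear": [-0.4, -1, 0], "yaw": 0},
    {"jaw": -1, "linear": [-0.4, -1, 0], "yaw": 0},
    {"jaw": -1, "linear": [-0.4, -1, 0], "yaw": 0},
  ],
)

```text
t: 18.23
position: [0.5261, 0.0281, 0.1296]
orientation: [179.9, 0.1, -39.4]
force: [0.1, -0.5, -0.7]
gripper_width: 0.0496
```

Request:
send_rows(
  motion=[
    {"jaw": -1, "linear": [-0.4, -1, 0], "yaw": 0},
    {"jaw": -1, "linear": [-0.4, -1, 0], "yaw": 0},
    {"jaw": -1, "linear": [-0.4, -1, 0], "yaw": 0},
    {"jaw": -1, "linear": [-0.4, -1, 0], "yaw": 0},
    {"jaw": -1, "linear": [-0.4, -1, 0], "yaw": 0},
  ],
)

```text
t: 18.85
position: [0.5596, 0.1314, 0.1305]
orientation: [180.0, -0.0, -39.4]
force: [0.3, 0.5, -0.9]
gripper_width: 0.0498
```

Request:
send_rows(
  motion=[
    {"jaw": -1, "linear": [-0.4, -1, 0], "yaw": 0},
    {"jaw": -1, "linear": [-0.4, -1, 0], "yaw": 0},
    {"jaw": -1, "linear": [-0.4, -0.6, 0], "yaw": 0},
    {"jaw": -1, "linear": [0, 0, 0], "yaw": 0},
    {"jaw": -1, "linear": [0, 0, 0], "yaw": 0},
  ],
)

```text
t: 19.48
position: [0.5734, 0.185, 0.1304]
orientation: [180.0, 0.0, -39.4]
force: [0.1, -0.6, -0.9]
gripper_width: 0.0493
```

```bash
python3 - <<'E'
from h import *
p,T,s=look('w7');print(s['gripper_width'],rel(s,(.5745,.1867)))
E
```

```text
19.475 [0.5734 0.185  0.1304] [ 1.7996e+02  1.0000e-02 -3.9430e+01] cam [0.638 0.135 0.301]
{'centre': [0.5708, 0.1874, 0.1342], 'conf': 0.81}
0.049332282399415665 [-0.01 -0.1 ]
```

View pics/w7.png

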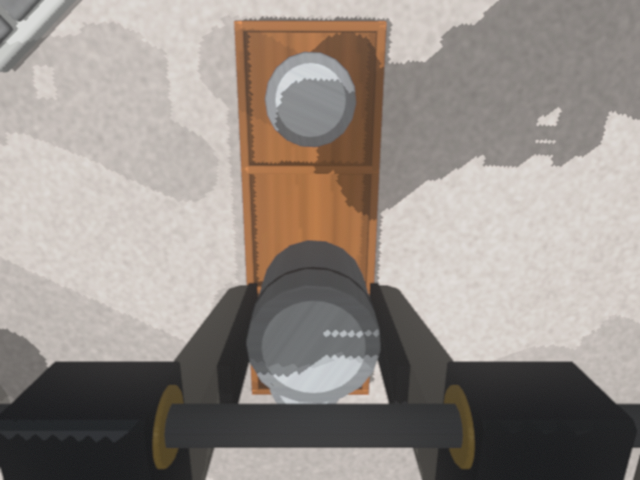

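Tin b stands in the end compartment at (310,100), and the held canister is centred over the row for the middle compartment. I'll lower it now.

Request:
send_rows(
  motion=[
    {"jaw": -1, "linear": [0, -0.1, 0.8], "yaw": 0},
    {"jaw": -1, "linear": [0, 0, 1], "yaw": 0},
    {"jaw": -1, "linear": [0, 0, 1], "yaw": 0},
    {"jaw": -1, "linear": [0, 0, 1], "yaw": 0},
    {"jaw": -1, "linear": [0, 0, 0.8], "yaw": 0},
  ],
)

```text
t: 20.2
position: [0.5745, 0.1867, 0.0369]
orientation: [179.9, 0.0, -39.5]
force: [0.2, 0.2, -1.7]
gripper_width: 0.0494
```

Request:
send_rows(
  motion=[
    {"jaw": -1, "linear": [0, 0, 0.35], "yaw": 0},
    {"jaw": -1, "linear": [0, 0, 0.15], "yaw": 0},
    {"jaw": -1, "linear": [0, 0, 0.05], "yaw": 0},
    {"jaw": -1, "linear": [0, 0, 0], "yaw": 0},
    {"jaw": -1, "linear": [0, 0, 0], "yaw": 0},
  ],
)

```text
t: 20.82
position: [0.5753, 0.1871, 0.028]
orientation: [-180.0, -0.0, -39.4]
force: [0.8, -0.0, -0.8]
gripper_width: 0.0494
```

Request:
send_rows(
  motion=[
    {"jaw": -1, "linear": [0, 0, 0.05], "yaw": 0},
    {"jaw": -1, "linear": [0, 0, 0], "yaw": 0},
  ],
)

```text
t: 21.08
position: [0.5753, 0.1871, 0.0269]
orientation: [-180.0, -0.0, -39.4]
force: [-0.9, 0.2, 1.5]
gripper_width: 0.0495
```

Request:
send_rows(
  motion=[
    {"jaw": 0.4, "linear": [0, 0, 0], "yaw": 0},
    {"jaw": 0.8, "linear": [0, 0, 0], "yaw": 0},
    {"jaw": 0.8, "linear": [0, 0, 0], "yaw": 0},
    {"jaw": 0.8, "linear": [0, 0, 0], "yaw": 0},
    {"jaw": 0.8, "linear": [0, 0, 0], "yaw": 0},
  ],
)

```text
t: 21.7
position: [0.575, 0.187, 0.0266]
orientation: [-180.0, -0.0, -39.4]
force: [0.6, -0.2, 0.2]
gripper_width: 0.0826
```

Request:
send_rows(
  motion=[
    {"jaw": 1, "linear": [0, 0, -0.3], "yaw": 0},
    {"jaw": 1, "linear": [0, 0, -1], "yaw": 0},
    {"jaw": 1, "linear": [0, 0, -1], "yaw": 0},
    {"jaw": 1, "linear": [0, 0, -1], "yaw": 0},
    {"jaw": 1, "linear": [0, 0, -1], "yaw": 0},
  ],
)

```text
t: 22.32
position: [0.5754, 0.1871, 0.115]
orientation: [-179.9, -0.1, -39.4]
force: [-0.5, 0.1, 0.2]
gripper_width: 0.0921
```

Request:
send_rows(
  motion=[
    {"jaw": 1, "linear": [0, 1, -1], "yaw": 0},
    {"jaw": 1, "linear": [0, 1, -1], "yaw": 0},
    {"jaw": 1, "linear": [0, 1, -1], "yaw": 0},
    {"jaw": 1, "linear": [0, 1, 0], "yaw": 0},
    {"jaw": 1, "linear": [0, 1, 0], "yaw": 0},
  ],
)

```text
t: 22.95
position: [0.5106, 0.1089, 0.1727]
orientation: [-180.0, -0.0, -39.4]
force: [-0.4, 0.0, 0.4]
gripper_width: 0.092
```

Request:
send_rows(
  motion=[
    {"jaw": 1, "linear": [0, 1, 0], "yaw": 0},
    {"jaw": 1, "linear": [0, 1, 0], "yaw": 0},
    {"jaw": 1, "linear": [0, 1, 0], "yaw": 0},
    {"jaw": 1, "linear": [0, 1, 0], "yaw": 0},
    {"jaw": 1, "linear": [0, 0, 0], "yaw": 0},
  ],
)

```text
t: 23.58
position: [0.4597, 0.047, 0.1726]
orientation: [180.0, 0.0, -39.5]
force: [0.5, -0.4, 0.4]
gripper_width: 0.0919
```

```bash
python3 - <<'E'
from cell import imaging
import cv2,numpy as np
a=[imaging.snapshot(n) for n in('top','side')]
for p in a:
    for d in imaging.place_of('tin_a_mid',p):print(d)
A=cv2.resize(a[0]['color'][120:345,60:300],(400,375));B=cv2.resize(a[1]['color'][120:270,220:400],(400,375))
cv2.imwrite('pics/end.png',np.hstack([A,B])[:,:,::-1])
E
```

```text
{'centre': [0.5755, 0.1888, 0.0341], 'conf': 0.64}
```

View pics/end.png

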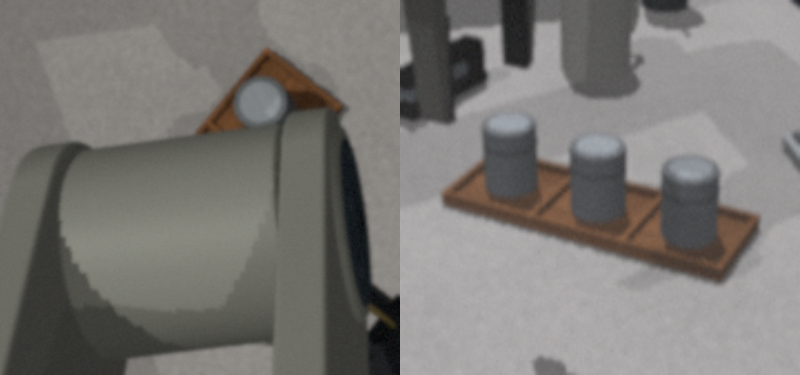

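The side view shows all three canisters upright, one per compartment and clear of the lips. The arm is clear of them, so I'm handing in.

```bash
python3 -c "
from cell import env
print(env.hand_in())"
```

```text
the job is handed in; nothing more can be done
None
```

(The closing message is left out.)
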